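# Push a potted module out of its mould ring

## Task

Take the cured orange module out of its blue mould ring: lower the ring over the post of the push-out stand until it sits down on the stand's shoulder, so that the loose brass base comes up through the ring and stays on top of the post. Then grasp the module from above, carry it to the empty dish and lower it gently so that it stands flat in the middle, keeping hold of it until it is down. Leave the ring seated on the stand, and do not shove or tip the dish of small parts.

Things in the scene. Friction and masses are not known exactly. Their poses are not given: they have to be found in the camera images.
- mould_ring: Loose blue mould ring, outside diameter 60 mm, 30 mm high, 0.12 kg. Bore 49 mm; at the bottom an inward lip 4 mm thick leaves a 34 mm hole. It starts upright on the desk with the base lying loose on the lip. Origin: centre of its underside; z up along its axis.
- base_module: Loose brass base disc (45 mm diameter, 6 mm thick) with an orange potted module fixed on it (34 mm diameter, 20 mm high, green top); one rigid piece 26 mm high, 0.06 kg. Origin: centre of the disc's underside; z up along its axis. At the start it lies on the ring's lip with its origin 4 mm above the ring's, its top level with the ring's rim, so it cannot be grasped there. Pushed out, it stands loose on the post, up to 8 mm off-centre.
- pushout_stand: Fixed push-out stand: grey plate 80 x 80 x 6 mm, on it a round shoulder 50 mm in diameter whose top, 16 mm above the desk, carries the ring, and a steel post 22 mm in diameter whose flat top is 62 mm above the desk. Origin: centre of the plate's underside, on the post's axis; z up. With the ring seated on the shoulder its rim is 46 mm above the desk and the base stands on the post with its underside at 62 mm.
- empty_dish: Loose, empty round steel dish, plain and shallow, 90 mm across the rim, 14 mm high; its flat floor is about 60 mm in diameter, 2 mm above the desk. Origin: centre of its underside; z up. Target of the module. It and the parts dish may have changed places; so may the ring and the stand.
- parts_dish: Loose steel dish with small parts in it, larger: 108 x 124 mm, 17 mm high. Origin: centre of its underside; z up. A bystander: not to be shoved or tipped.
Not all that is in view belongs to the job. There is more than one size of the mould_ring; the job needs the largest.

How it is judged:
By the outcome, as a careful person would: the job done as asked, in the order asked, and still so for the second after the job is handed in, with the robot touching nothing.
It also fails if it takes over 48 s, if anything falls off the work surface, if the arm or the gripper's body presses on something with over 40 N, if the wrist force passes 120 N, or if a joint passes its speed limit or range.

## Robot

A 6-joint arm with a two-finger parallel gripper is mounted at the origin on a cart in front of the work surface, level with it; the furniture and walls round the work are solid. World frame = base frame: x ahead of the robot, y to its left, z up, the work surface at z = 0. Lengths are in m, angles in rad, forces in N, time in s.
With the tool pointing down it reaches from about 0.3 to 0.825 m from the base axis. Payload 5.4 kg.
Tool frame: the origin (TCP) lies at the very end of the fingers, on their centre line; the grasp point (between the pads) lies 19 mm behind it; z points along the fingers, x is the direction in which the jaws open and shut, and the axes are right-handed (so a half turn about z gives the same grasp; the last joint's range is limited). The gripper opens to 92 mm and grips with 3 to 60 N. Pads are 20 mm wide; open, the fingers measure 128 mm over their backs; the gripper's body (75 mm by 189 mm) begins 69 mm behind the grasp point.
Start: joints at [1.099, 0.158, 1.597, -0, 1.386, -0.21], TCP at [0.149, 0.555, 0.215] pointing down, gripper open.
Joint ranges: [-2.91, 2.91], [-0.94, 2.29], [0.18, 2.7], [-1.29, 4.43], [0.17, 2.64], [-3, 3]. Speed limits (rad/s): [2.57, 2.57, 3.14, 3.14, 3.14, 3.14].

## Interface

Orientations are given as a rotation vector (axis times angle).
In Python, from workcell import bot gives the robot as it stands. Calls block until the motion is done:
- bot.goto(position, orientation): joint-space move of the TCP to a pose.
- bot.line_to(position, rot=None, max_speed=0.15): straight line of the TCP; rot=None keeps the orientation; max_speed is the mean speed in m/s.
- bot.set_joints(angles): joint-space move.
- bot.set_gripper(opening, newtons=None): opening from 0.0 (shut) to 1.0 (fully open); newtons is the grip in N (None keeps the last); returns when the fingers have stopped.
- bot.hold(seconds).
- bot.inverse_kinematics(position, orientation): joint angles nearest the present ones, or None.
- bot.read_camera(name): name is "scene" or "top"; returns a dict with "pixels" (420x560x3 uint8, blue, green, red), "fx", "fy", "cx", "cy" (pixels), "R" (3x3) and "t" (3): a world point X has camera coordinates R X + t. Camera axes: x right, y down, z forward; pixel columns grow to the right and rows downward; lengths in m; the calibration is good to about 2 mm. A picture is of the moment at which its call begins. There is no depth.
A pose or a line that the arm cannot do raises bot.MotionError and nothing moves.
- bot.job_done(): hands the job in, once; it reports no verdict.
Readings, each from a call of its own:
- bot.current_clock(): time.
- bot.current_joints(): joint angles.
- bot.current_joint_vel(): joint speeds.
- bot.current_effort(): joint torques, N m.
- bot.current_ee_pos(): TCP position.
- bot.current_tool_rot(): TCP orientation.
- bot.current_contact_force(): force on the tool from outside, world axes, zero at the start.
- bot.current_ft_torque(): the same for the moment, N m.
- bot.current_opening(): opening from 0.0 (shut) to 1.0 (fully open).
Only numpy, scipy, OpenCV 4.12 (cv2) and the standard library are available. Lean on these libraries where they do the work, as an engineer would, in place of code of your own. Each camera call takes 0.05 s, during which the arm holds its last target. There are 200 camera calls.

## Working session

There is one attempt and no reset: what is moved stays moved. The work goes in short steps, each a Python script; the robot and the scene stay as the last script left them, time stands still between calls to the robot, and variables do not carry over. Pictures are saved under pics/ and viewed, about 8 in all and at most 12, crops included, and the job is handed in when it is done.

```bash
mkdir -p pics; ls
python3 - <<'E'
from workcell import bot
import cv2
for n in("scene","top"):
    c=bot.read_camera(n); cv2.imwrite(f"pics/{n}0.png",c["pixels"]); print(n,c["fx"],c["cx"],c["cy"],c["R"],c["t"])
print(bot.current_clock(),bot.current_tool_rot())
E
```

```text
pics
scene 521.1175940913523 273.3467827496777 218.48943649083088 [[ 0.90215379 -0.43123143 -0.01256948]
 [-0.31723333 -0.64335643 -0.69674638]
 [ 0.29237228  0.63255984 -0.71720743]] [-0.4009298   0.23350764  1.06414661]
top 398.05943620437756 281.9768660387576 204.00181079690518 [[-0.01030891 -0.99985877  0.01327312]
 [-0.98343314  0.00773537 -0.18110614]
 [ 0.18097788 -0.01492023 -0.98337398]] [0.09780607 0.47899049 0.97801799]
0.1 [ 2.49176040e+00  1.91206267e+00 -2.39914211e-03]
```

View pics/scene0.png

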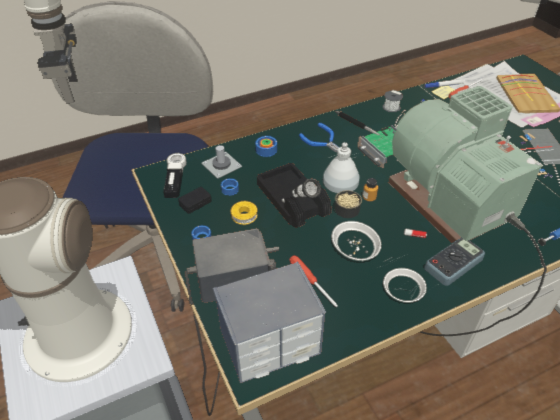

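View pics/top0.png

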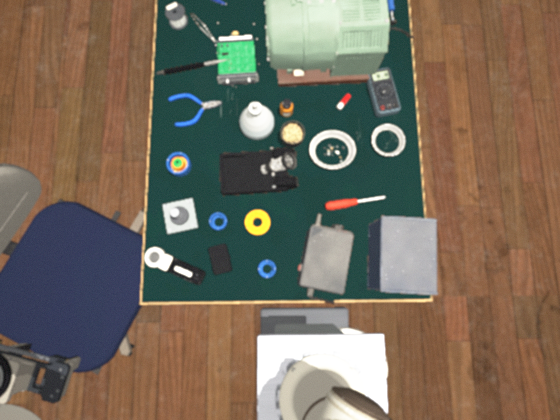

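Scene view: ring with module at (266,146), stand at (222,158), empty dish at (405,286). In the top view these are at (178,163), (180,215) and (388,140), with the parts dish at (332,150). Two smaller empty blue rings are decoys. Next I'll measure from enlarged crops.

```bash
cat > h.py <<'E'
import numpy as np, cv2
from workcell import bot
def ray(c,u,v,z):
    C=-c["R"].T@c["t"]; d=c["R"].T@np.array([(u-c["cx"])/c["fx"],(v-c["cy"])/c["fy"],1]); return C+d*(z-C[2])/d[2]
def tri(a,pa,b,pb):
    A=[];B=[]
    for c,(u,v) in((a,pa),(b,pb)):
        d=c["R"].T@np.array([(u-c["cx"])/c["fx"],(v-c["cy"])/c["fy"],1]);d/=np.linalg.norm(d)
        P=np.eye(3)-np.outer(d,d);A.append(P);B.append(P@(-c["R"].T@c["t"]))
    return np.linalg.solve(sum(A),sum(B))
def pix(c,X):
    p=c["R"]@np.array(X)+c["t"]; return np.array([c["fx"]*p[0]/p[2]+c["cx"],c["fy"]*p[1]/p[2]+c["cy"]])
def blue(c,box):
    x0,y0,x1,y1=box; h=cv2.cvtColor(c["pixels"],cv2.COLOR_BGR2HSV)
    m=np.zeros(h.shape[:2],np.uint8); m[y0:y1,x0:x1]=cv2.inRange(h,(100,110,60),(125,255,255))[y0:y1,x0:x1]
    return m
def crop(c,box,k): x0,y0,x1,y1=box; return cv2.resize(c["pixels"][y0:y1,x0:x1],None,fx=k,fy=k,interpolation=cv2.INTER_CUBIC)
E
python3 - <<'E'
from h import *
s=bot.read_camera("scene");t=bot.read_camera("top")
for n,c in(("s",s),("t",t)): print(n,"cam",-c["R"].T@c["t"])
for n,c,b in(("s",s,(245,128,290,165)),("t",t,(160,145,197,182))):
    m=blue(c,b); cs,_=cv2.findContours(m,cv2.RETR_EXTERNAL,cv2.CHAIN_APPROX_NONE); k=max(cs,key=cv2.contourArea)
    e=cv2.fitEllipse(cv2.convexHull(k)); print("ring",n,e,ray(c,*e[0],.015),ray(c,*e[0],.03), cv2.boundingRect(k))
for n,c,b in(("s",s,(375,262,435,310)),("t",t,(365,118,412,165))):
    g=cv2.cvtColor(c["pixels"],cv2.COLOR_BGR2GRAY); m=np.zeros_like(g); x0,y0,x1,y1=b; m[y0:y1,x0:x1]=(g[y0:y1,x0:x1]>90)*255
    cs,_=cv2.findContours(m,cv2.RETR_EXTERNAL,cv2.CHAIN_APPROX_NONE); k=max(cs,key=cv2.contourArea)
    e=cv2.fitEllipse(cv2.convexHull(k)); print("dish",n,e,ray(c,*e[0],.012))
for n,c,b in(("s",s,(195,135,290,180)),("t",t,(155,140,205,240))): pass
A=crop(s,(195,130,295,190),8); B=crop(t,(155,142,205,242),6); 
cv2.imwrite("pics/a.png",A); cv2.imwrite("pics/b.png",B)
E
```

```text
s cam [ 0.12464977 -0.6958013   0.92086997]
t cam [0.29506376 0.10867935 1.04720737]
ring s ((265.886962890625, 145.77725219726562), (22.10020637512207, 23.982213973999023), 90.62519836425781) [0.59777881 0.36892472 0.015     ] [0.58994442 0.35129427 0.03      ] (255, 135, 23, 22)
ring t ((178.10838317871094, 163.55514526367188), (24.878589630126953, 26.80295181274414), 126.15221405029297) [0.59733273 0.37001957 0.015     ] [0.59294017 0.36622179 0.03      ] (165, 151, 27, 26)
dish s ((404.5612487792969, 284.67315673828125), (33.87028121948242, 44.52671432495117), 107.51100158691406) [ 0.66314324 -0.1988489   0.012     ]
dish t ((388.0517578125, 139.66790771484375), (33.66775894165039, 36.404598236083984), 116.08712005615234) [ 0.6622584  -0.19909794  0.012     ]
```

View pics/a.png

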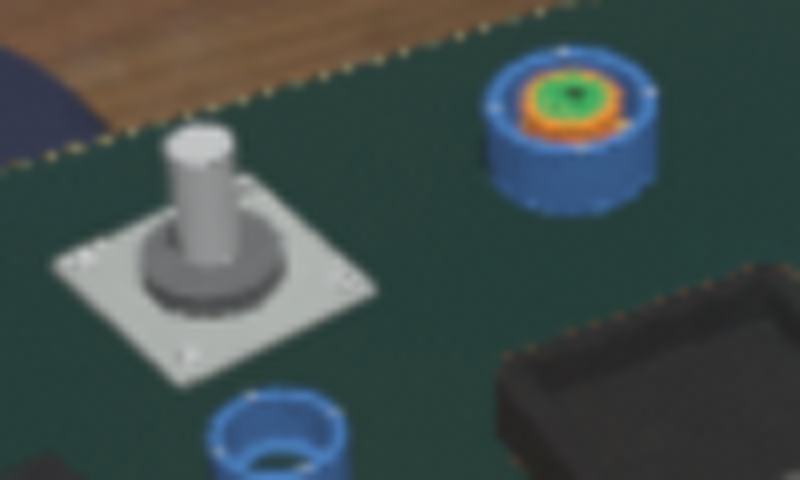

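View pics/b.png

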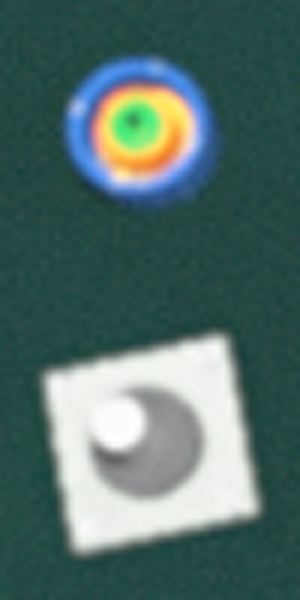

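```bash
cat >> h.py <<'E'
def down(deg): a=np.radians(deg)/2; return np.pi*np.array([np.cos(a),np.sin(a),0])
E
python3 - <<'E'
from h import *
s=bot.read_camera("scene");t=bot.read_camera("top")
ps=(195+199.5/8-.5+.06,130+145/8-.5+.06); pt=(155+117.5/6-.5+.08,142+423/6-.5+.08)
print("post",ray(s,*ps,.062),ray(t,*pt,.062),tri(s,ps,t,pt))
a=np.array([ray(s,195+x/8-.44,130+y/8-.44,.006) for x,y in((52,265),(250,175),(378,290),(183,387))])
b=np.array([ray(t,155+x/6-.42,142+y/6-.42,.006) for x,y in((42,372),(228,335),(262,515),(78,553))])
print("plate",a.mean(0),b.mean(0))
print("shoulder top-view",ray(t,155+148/6-.42,142+441/6-.42,.013))
for p in((.5975,.3695),(.462,.362),(.6627,-.199)):
  for f in(0,45,-45,90): print(p,f,[None if q is None else np.round(q,2) for q in [bot.inverse_kinematics([*p,.15],down(f))]])
E
```

```text
post [0.45956397 0.36117141 0.062     ] [0.45797702 0.36332041 0.062     ] [0.45928748 0.36361313 0.06009623]
plate [0.45974637 0.35963452 0.006     ] [0.45816054 0.36209551 0.006     ]
shoulder top-view [0.45800793 0.36240988 0.013     ]
(0.5975, 0.3695) 0 [array([ 0.38,  0.53,  1.26, -0.  ,  1.35,  0.38])]
(0.5975, 0.3695) 45 [array([ 0.38,  0.53,  1.26, -0.  ,  1.35, -0.4 ])]
(0.5975, 0.3695) -45 [array([ 0.38,  0.53,  1.26, -0.  ,  1.35,  1.17])]
(0.5975, 0.3695) 90 [array([ 0.38,  0.53,  1.26, -0.  ,  1.35, -1.19])]
(0.462, 0.362) 0 [array([ 0.46,  0.24,  1.63, -0.  ,  1.27,  0.46])]
(0.462, 0.362) 45 [array([ 0.46,  0.24,  1.63, -0.  ,  1.27, -0.33])]
(0.462, 0.362) -45 [array([ 0.46,  0.24,  1.63, -0.  ,  1.27,  1.24])]
(0.462, 0.362) 90 [array([ 0.46,  0.24,  1.63, -0.  ,  1.27, -1.11])]
(0.6627, -0.199) 0 [array([-0.47,  0.5 ,  1.29, -0.  ,  1.34, -0.47])]
(0.6627, -0.199) 45 [array([-0.47,  0.5 ,  1.29, -0.  ,  1.34, -1.25])]
(0.6627, -0.199) -45 [array([-0.47,  0.5 ,  1.29, -0.  ,  1.34,  0.32])]
(0.6627, -0.199) 90 [array([-0.47,  0.5 ,  1.29, -0.  ,  1.34, -2.04])]
```

Run:
```python
from h import *
x,y=.5975,.3695
bot.goto([x,y,.14],down(0)); bot.line_to([x,y,.005],max_speed=.09)
f0=bot.current_contact_force()
bot.set_gripper(.3,25); print("open",bot.current_opening()*92, f0,bot.current_contact_force())
bot.line_to([x,y,.11],max_speed=.12); bot.line_to([.459,.3615,.11],max_speed=.12)
print(bot.current_ee_pos(),bot.current_opening()*92,bot.current_clock())
s=bot.read_camera("scene");t=bot.read_camera("top")
A=crop(s,(180,90,280,190),5);B=crop(t,(130,160,230,260),3)
im=np.zeros((500,800,3),np.uint8);im[:,:500]=A;im[:300,500:]=B
for c,k,o,n in((s,5,(180,90),0),(t,3,(130,160),500)):
    u=(pix(c,[.459,.3615,.135])-o)*k+[n,0]; cv2.circle(im,tuple(u.astype(int)),3,(0,0,255),-1)
cv2.imwrite("pics/c.png",im)
```

```text
open 59.606276324282504 [ 0.54345475  0.09360184 -0.21239257] [-1.4813712  -0.38836092  1.7763015 ]
[0.45965974 0.36152104 0.11014296] 59.591932219693014 6.6667
```

View pics/c.png

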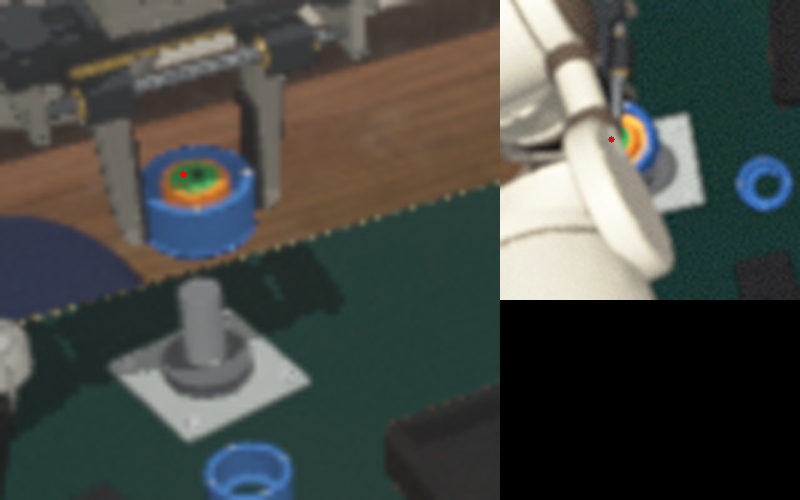

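Run:
```python
from h import *
s=bot.read_camera("scene");t=bot.read_camera("top")
for c,b in((s,(205,110,240,145)),(t,(168,190,190,222))):
    m=blue(c,b); k=max(cv2.findContours(m,cv2.RETR_EXTERNAL,cv2.CHAIN_APPROX_NONE)[0],key=cv2.contourArea)
    print(cv2.boundingRect(k)); 
    e=cv2.fitEllipse(cv2.convexHull(k)); print(e,ray(c,*e[0],.12))
    p=k[:,0,:]; print(pix(c,[.459,.3615,.12]),pix(c,[.459,.3615,.105]))
# green+orange in both
for c,b in((s,(205,110,240,145)),(t,(168,190,190,222))):
    h=cv2.cvtColor(c["pixels"],cv2.COLOR_BGR2HSV); x0,y0,x1,y1=b
    m=cv2.inRange(h,(3,110,90),(80,255,255))[y0:y1,x0:x1]; ys,xs=np.nonzero(m); print("mod",xs.mean()+x0,ys.mean()+y0,len(xs),xs.min()+x0,xs.max()+x0,ys.min()+y0,ys.max()+y0)
print(bot.current_ee_pos(),bot.current_tool_rot(),bot.current_contact_force(),bot.current_clock())
# top-view rim points (crop coords)
P=np.array([ray(t,130+u/3-.33,160+v/3-.33,.135)[:2] for u,v in((630,102),(645,113),(657,130),(659,145),(654,160))])
A=np.c_[2*P,np.ones(len(P))]; q=np.linalg.lstsq(A,(P**2).sum(1),rcond=None)[0]; print("rim circ",q[:2],np.sqrt(q[2]+q[:2]@q[:2]))
```

```text
(209, 120, 22, 22)
((219.21856689453125, 129.92417907714844), (22.626956939697266, 23.67925453186035), 55.39918899536133) [0.4632076  0.35867632 0.12      ]
[217.29264624 129.77364575] [217.81146298 134.50892225]
(171, 194, 12, 23)
((176.02392578125, 204.82496643066406), (11.260807991027832, 22.578760147094727), 167.28004455566406) [0.46569659 0.34462424 0.12      ]
[168.72489668 207.67734867] [170.3956424  208.75578914]
mod 223.2280701754386 125.5233918128655 342 206 239 111 144
mod 173.65060240963857 204.66265060240963 83 170 177 198 212
[0.45945556 0.36145249 0.11000295] [-3.14153501e+00  5.71993299e-04 -2.89119642e-04] [ 0.39919821 -0.21790099 -1.49271499] 6.8667
rim circ [ 0.4557258  -0.02950201] 0.03238400165849914
```

Run:
```python
from h import *
s=bot.read_camera("scene");t=bot.read_camera("top")
from scipy.optimize import least_squares
def fit(P): return least_squares(lambda q:np.hypot(*(P-q).T)-.030,P.mean(0)+1e-3).x
for z in(.125,.135):
  P=np.array([ray(t,130+(u-500)/3-.33,160+v/3-.33,z)[:2] for u,v in((630,102),(645,113),(657,130),(659,145),(654,160))])
  print("top",z,fit(P))
A=crop(s,(200,110,240,150),14);B=crop(t,(160,188,195,228),14)
im=np.zeros((560,800,3),np.uint8);im[:,:400]=cv2.resize(A,(400,560))[:, :400] if 0 else A[:,80:480];im[:,400:800]=B[:560,90:490]
cv2.imwrite("pics/d.png",im)
```

```text
top 0.125 [0.46057887 0.35771315]
top 0.135 [0.45862332 0.35536929]
```

View pics/d.png

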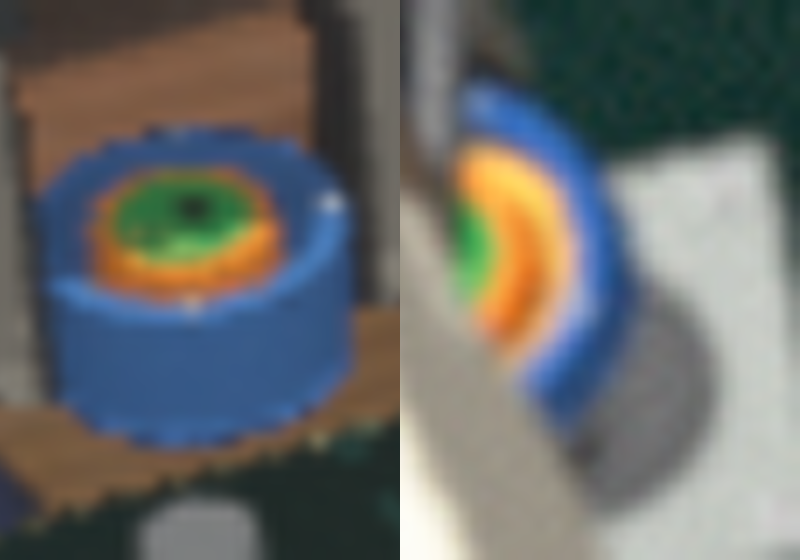

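The ring is held upright. In both views it sits about 4 mm towards -y and 2 mm towards +x of the stand axis. I'll correct most of that, lower to just above the post and look again.

Run:
```python
from h import *
x,y=.4575,.365
bot.line_to([x,y,.071],max_speed=.08)
s=bot.read_camera("scene");t=bot.read_camera("top")
A=crop(s,(195,128,245,182),10);B=crop(t,(160,190,190,244),10)
im=np.hstack([A,B])
for c,o,n,z in((s,(195,128),0,.081),(s,(195,128),0,.096),(t,(160,190),500,.096)):
    for r,col in((.03,(0,0,255)),):
        for a in np.linspace(0,6.28,60):
            u=(pix(c,[x+r*np.cos(a),y+r*np.sin(a),z+(-.015 if z==.081 else 0)])+.5-o)*10+[n,0]; cv2.circle(im,tuple(u.astype(int)),1,col,-1)
cv2.imwrite("pics/e.png",im); print(im.shape,bot.current_contact_force(),bot.current_clock())
```

```text
(540, 800, 3) [-0.0823513   0.80072069 -1.83320054] 7.7083
```

View pics/e.png

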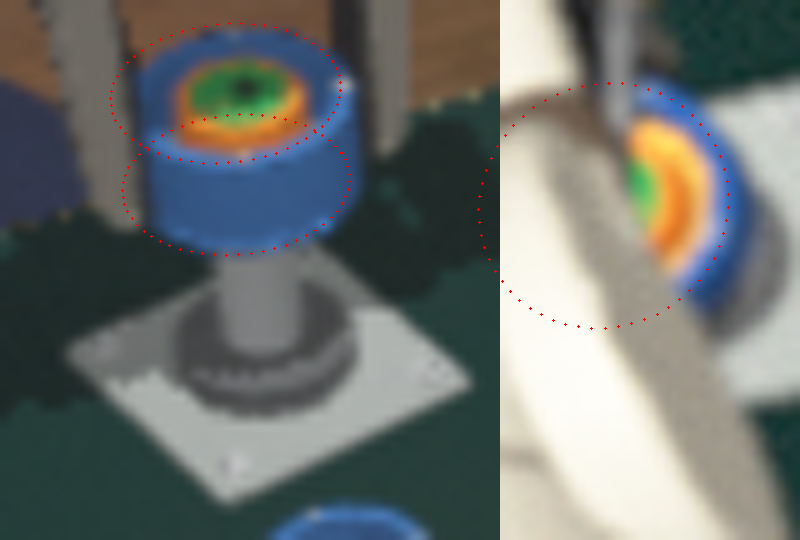

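Ring axis and post axis now line up in the scene image: ring bottom at crop (255,183), post top expected at (250,180). That is about 1 mm off, so I'll lower it.

Run:
```python
from h import *
x,y=.4575,.365
f0=bot.current_contact_force()
for z in(.06,.045,.032,.026,.024,.0225,.0215,.021,.0205):
    bot.line_to([x,y,z],max_speed=.05); f=bot.current_contact_force()-f0
    print(z,bot.current_ee_pos().round(4),f.round(2))
    if f[2]>6 and z<.03: break
    if f[2]>15: break
print(bot.current_clock(),bot.current_opening()*92)
s=bot.read_camera("scene"); cv2.imwrite("pics/f.png",crop(s,(185,115,255,185),8))
```

```text
0.06 [0.4572 0.3648 0.0596] [-0.33 -0.66  0.3 ]
0.045 [0.4572 0.3648 0.0445] [ 0.56 -0.21  0.56]
0.032 [0.4571 0.3648 0.0314] [-0.39 -0.81  1.61]
0.026 [0.4572 0.3648 0.0256] [ 0.17 -1.57  0.03]
0.024 [0.4575 0.365  0.024 ] [ 0.49 -0.44  0.37]
0.0225 [0.4574 0.365  0.0224] [-0.19 -1.26  0.15]
0.0215 [0.4574 0.365  0.0214] [ 0.68 -0.32  0.13]
0.021 [0.4576 0.365  0.0211] [-0.17  0.11  0.17]
0.0205 [0.4576 0.3651 0.021 ] [-1.02 -2.68  5.5 ]
10.45 59.78660513338355
```

View pics/f.png

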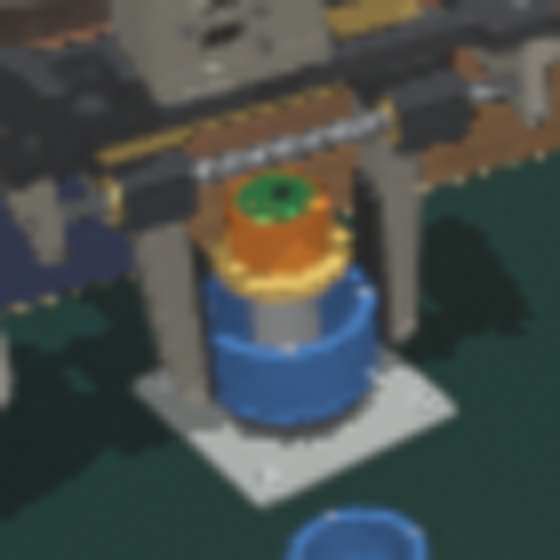

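Ring seated (contact force rose at TCP z 0.021, as expected) and the module stands on the post at crop (282,230). Next: release, back off, measure the module.

Run:
```python
from h import *
bot.set_gripper(1.0); p=bot.current_ee_pos()
bot.line_to([p[0],p[1],.16],max_speed=.1); bot.goto([.50,.10,.22],down(0))
s=bot.read_camera("scene");t=bot.read_camera("top")
def comp(c,b,lo,hi):
    h=cv2.cvtColor(c["pixels"],cv2.COLOR_BGR2HSV);x0,y0,x1,y1=b;m=np.zeros(h.shape[:2],np.uint8);m[y0:y1,x0:x1]=cv2.inRange(h,lo,hi)[y0:y1,x0:x1]
    k=max(cv2.findContours(m,cv2.RETR_EXTERNAL,cv2.CHAIN_APPROX_NONE)[0],key=cv2.contourArea)
    return cv2.fitEllipse(cv2.convexHull(k)),cv2.boundingRect(k)
for n,c,b in(("s",s,(200,120,245,185)),("t",t,(155,190,205,240))):
    for nm,lo,hi in(("green",(40,100,50),(85,255,255)),("mod",(5,110,60),(75,255,255)),("blue",(100,110,60),(125,255,255))):
        if nm=="green": lo=(40,130,70)
        e=comp(c,b,lo,hi); z={"green":.088,"mod":.075,"blue":.031}[nm]; print(n,nm,e,ray(c,*e[0][:2],z).round(4))
im=np.zeros((560,800,3),np.uint8);im[:,:400]=crop(s,(200,125,240,181),10);im[:500,400:]=crop(t,(155,190,195,240),10)
cv2.imwrite("pics/g.png",im);print(bot.current_clock())
```

```text
Traceback (most recent call last):
  File "h.py", line 4, in ray
    C=-c["R"].T@c["t"]; d=c["R"].T@np.array([(u-c["cx"])/c["fx"],(v-c["cy"])/c["fy"],1]); return C+d*(z-C[2])/d[2]
                                              ~^~~~~~~~
TypeError: unsupported operand type(s) for -: 'tuple' and 'float'
```

Run:
```python
from h import *
s=bot.read_camera("scene");t=bot.read_camera("top")
def comp(c,b,lo,hi):
    h=cv2.cvtColor(c["pixels"],cv2.COLOR_BGR2HSV);x0,y0,x1,y1=b;m=np.zeros(h.shape[:2],np.uint8);m[y0:y1,x0:x1]=cv2.inRange(h,lo,hi)[y0:y1,x0:x1]
    k=max(cv2.findContours(m,cv2.RETR_EXTERNAL,cv2.CHAIN_APPROX_NONE)[0],key=cv2.contourArea)
    return cv2.fitEllipse(cv2.convexHull(k)),cv2.boundingRect(k)
for n,c,b in(("s",s,(200,120,245,185)),("t",t,(155,190,205,240))):
    for nm,lo,hi,z in(("green",(40,130,70),(85,255,255),.088),("mod",(5,110,60),(75,255,255),.075),("blue",(100,110,60),(125,255,255),.031)):
        e,r=comp(c,b,lo,hi); print(n,nm,np.round(e[0]+e[1],1),r,ray(c,*e[0],z).round(4))
im=np.zeros((560,800,3),np.uint8);im[:,:400]=crop(s,(200,125,240,181),10);im[:500,400:]=crop(t,(155,190,195,240),10)
cv2.imwrite("pics/g.png",im);print(bot.current_clock(),bot.current_ee_pos())
```

```text
s green [220.  138.9   2.3   8.1] (216, 138, 7, 3) [0.4641 0.3631 0.088 ]
s mod [218.4 132.9  33.8  44.2] (200, 120, 41, 32) [0.4754 0.4064 0.075 ]
s blue [220.3 155.2  23.3  25. ] (209, 148, 24, 20) [0.4616 0.3679 0.031 ]
t green [171.1 209.8   8.5   9. ] (167, 206, 9, 9) [0.4594 0.3642 0.088 ]
t mod [173.5 211.2  17.9  18.7] (164, 202, 19, 19) [0.4581 0.3617 0.075 ]
t blue [175.2 212.8  22.6  27.3] (163, 204, 26, 21) [0.4612 0.3687 0.031 ]
13.9417 [0.499747   0.1010487  0.21959359]
```

View pics/g.png

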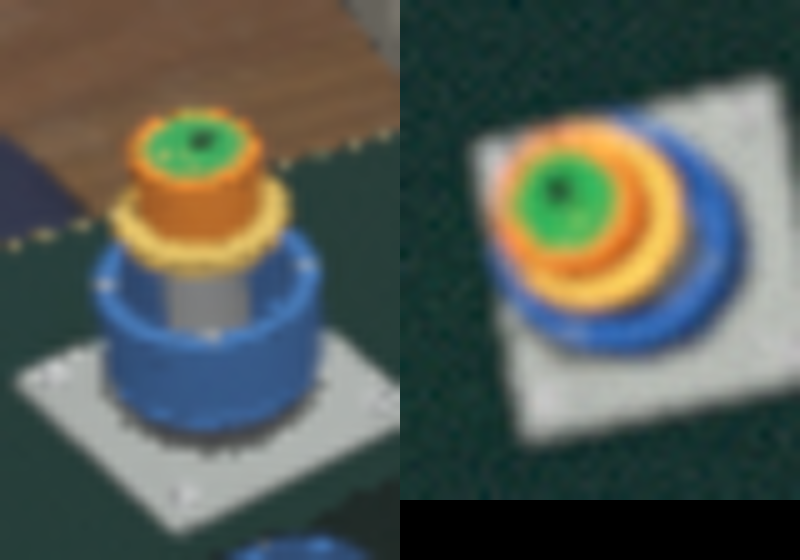

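Ring seated, module upright on the post (top view crop (568,200)). Grasping it.

Run:
```python
from h import *
x,y=.459,.3635
bot.goto([x,y,.16],down(0)); f0=bot.current_contact_force(); bot.line_to([x,y,.071],max_speed=.07)
print((bot.current_contact_force()-f0).round(2))
bot.set_gripper(.30,12); print("opening mm",bot.current_opening()*92,bot.current_clock(),bot.current_ee_pos())
bot.line_to([x,y,.2],max_speed=.1)
bot.line_to([.6627,-.199,.2],max_speed=.15); bot.line_to([.6627,-.199,.07],max_speed=.1)
print(bot.current_opening()*92,bot.current_clock(),bot.current_ee_pos())
s=bot.read_camera("scene");t=bot.read_camera("top")
im=np.zeros((480,800,3),np.uint8);im[:,:480]=crop(s,(365,225,445,305),6);im[:320,480:]=crop(t,(350,105,430,185),4)
cv2.imwrite("pics/i.png",im)
```

```text
[-0.41 -1.24  0.2 ]
opening mm 33.42876933158302 17.3333 [0.45894598 0.36350115 0.07095814]
33.65074086027858 24.3667 [ 0.66333856 -0.19932609  0.07103846]
```

View pics/i.png

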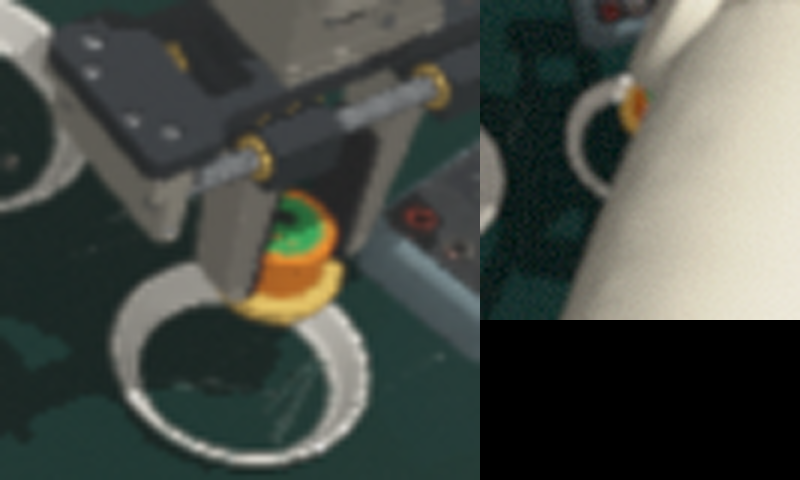

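Run:
```python
from h import *
s=bot.read_camera("scene");t=bot.read_camera("top");p=bot.current_ee_pos()
def ext(c,X,Y,Z,r):
    P=np.array([pix(c,[X+r*np.cos(a),Y+r*np.sin(a),Z]) for a in np.linspace(0,6.28,90)]); return P.min(0),P.max(0)
def S(q): return ((np.array(q)+.5-[365,225])*6).round(0)
for n,Z,r in(("disc bottom",.062,.0225),("disc top",.068,.0225),("mod top",.088,.017)):
    a,b=ext(s,p[0],p[1],Z,r); print(n,S(a),S(b))
a,b=ext(s,.6627,-.199,.014,.045); print("dish rim",S(a),S(b))
a,b=ext(s,.6627,-.199,.0,.03); print("dish floor",S(a),S(b))
a,b=ext(t,p[0],p[1],.068,.0225); print("top disc",((a+.5-[350,105])*4+[480,0]).round(),((b+.5-[350,105])*4+[480,0]).round())
a,b=ext(t,.6627,-.199,.014,.045); print("top dish",((a+.5-[350,105])*4+[480,0]).round(),((b+.5-[350,105])*4+[480,0]).round())
print(np.array([ (pix(s,[p[0]+d[0],p[1]+d[1],.065])-pix(s,[p[0],p[1],.065]))*6 for d in((.001,0),(0,.001))]))
```

```text
disc bottom [199. 225.] [331. 326.]
disc top [202. 214.] [334. 316.]
mod top [227. 189.] [329. 266.]
dish rim [114. 260.] [369. 462.]
dish floor [150. 316.] [319. 450.]
top disc [623.  77.] [693. 143.]
top dish [569.  77.] [701. 202.]
[[ 2.3791591  -0.99585419]
 [-1.71514899 -2.03012468]]
```

Run:
```python
from h import *
bot.line_to([.6607,-.198,.024],max_speed=.06)
p=bot.current_ee_pos();print(p,bot.current_clock(),bot.current_contact_force())
s=bot.read_camera("scene");im=crop(s,(370,235,440,305),8)
def el(X,Y,Z,r,col):
    P=np.array([(pix(s,[X+r*np.cos(a),Y+r*np.sin(a),Z])+.5-[370,235])*8 for a in np.linspace(0,6.28,90)])
    for q in P.astype(int)[::2]: cv2.circle(im,tuple(q),1,col,-1)
    print(P.min(0).round(),P.max(0).round())
el(p[0],p[1],.015,.0225,(0,0,255));el(p[0],p[1],.041,.017,(0,0,255));el(.6627,-.199,.014,.045,(255,0,255));el(.6627,-.199,.002,.03,(255,255,0))
cv2.imwrite("pics/j.png",im)
```

```text
[ 0.66110588 -0.19821307  0.02451857] 25.4833 [-0.15854416  0.08730461 -0.22485033]
[190. 329.] [360. 464.]
[226. 285.] [357. 388.]
[111. 267.] [452. 536.]
[161. 337.] [386. 516.]
```

View pics/j.png

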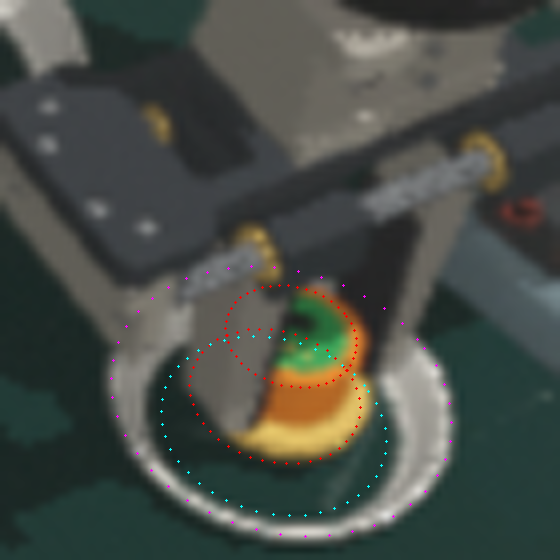

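Module hovers 1–2 mm off the dish centre in x. I'll correct that and lower with force checks.

Run:
```python
from h import *
x,y=.6595,-.1983
bot.line_to([x,y,.018],max_speed=.03);bot.hold(.3); f0=bot.current_contact_force()
for z in np.arange(.016,.0078,-.0006):
    bot.line_to([x,y,z],max_speed=.02);bot.hold(.12); f=bot.current_contact_force()-f0
    print(round(z,4),bot.current_ee_pos()[2].round(4),f.round(2),round(bot.current_opening()*92,2))
    if f[2]>2.0: break
print(bot.current_clock(),bot.current_ee_pos())
```

```text
0.016 0.016 [-0.02 -0.69  0.64] 33.83
0.0154 0.0154 [-0.81  0.22  0.54] 33.52
0.0148 0.0148 [-0.18  0.74  0.24] 33.47
0.0142 0.0142 [ 0.43 -0.47  0.71] 33.08
0.0136 0.0136 [0.27 0.39 0.06] 33.35
0.013 0.013 [-0.15 -0.18  0.22] 33.56
0.0124 0.0124 [-0.44  1.23 -0.66] 33.31
0.0118 0.0118 [ 0.33 -0.46  1.31] 33.76
0.0112 0.0112 [0.32 0.53 1.2 ] 33.41
0.0106 0.011 [-0.95  0.93  4.23] 33.76
29.8583 [ 0.65963755 -0.19837591  0.01099976]
```

Contact at TCP z 0.011, exactly where the floor should be. Releasing with a small opening.

Run:
```python
from h import *
p=bot.current_ee_pos()
bot.set_gripper(.44); print(bot.current_opening()*92,bot.current_contact_force())
bot.line_to([p[0],p[1],.05],max_speed=.05); bot.line_to([p[0],p[1],.2],max_speed=.12)
bot.goto([.45,.05,.25],down(0)); print(bot.current_clock())
s=bot.read_camera("scene");t=bot.read_camera("top")
im=np.zeros((560,800,3),np.uint8);im[:,:400]=crop(s,(380,255,430,325),8);im[:400,400:]=crop(t,(363,115,413,165),8)
im[400:,400:]=0;im[400:560,400:]=crop(s,(190,135,290,175),4) if 0 else cv2.resize(s["pixels"][125:189,180:340],(400,160))
cv2.imwrite("pics/k.png",im)
for n,c,b in(("s",s,(375,262,435,310)),("t",t,(365,118,412,165))):
    g=cv2.cvtColor(c["pixels"],cv2.COLOR_BGR2GRAY); m=np.zeros_like(g); x0,y0,x1,y1=b; m[y0:y1,x0:x1]=(g[y0:y1,x0:x1]>90)*255
    k=max(cv2.findContours(m,cv2.RETR_EXTERNAL,cv2.CHAIN_APPROX_NONE)[0],key=cv2.contourArea)
    e=cv2.fitEllipse(cv2.convexHull(k)); print("dish",n,ray(c,*e[0],.012))
    h=cv2.cvtColor(c["pixels"],cv2.COLOR_BGR2HSV);q=cv2.inRange(h,(40,140,90),(80,255,255));mm=np.zeros_like(q);mm[y0-8:y1,x0:x1]=q[y0-8:y1,x0:x1]
    k=max(cv2.findContours(mm,cv2.RETR_EXTERNAL,cv2.CHAIN_APPROX_NONE)[0],key=cv2.contourArea)
    print("green",ray(c,*cv2.minEnclosingCircle(k)[0],.028),cv2.boundingRect(k))
```

```text
40.846044957072976 [-0.99058823  0.84598134  0.51576762]
33.7667
dish s [ 0.66314324 -0.1988489   0.012     ]
green [ 0.66273913 -0.19825695  0.028     ] (401, 277, 10, 7)
dish t [ 0.65778525 -0.14097789  0.012     ]
green [ 0.66254004 -0.1980423   0.028     ] (387, 136, 6, 5)
```

View pics/k.png

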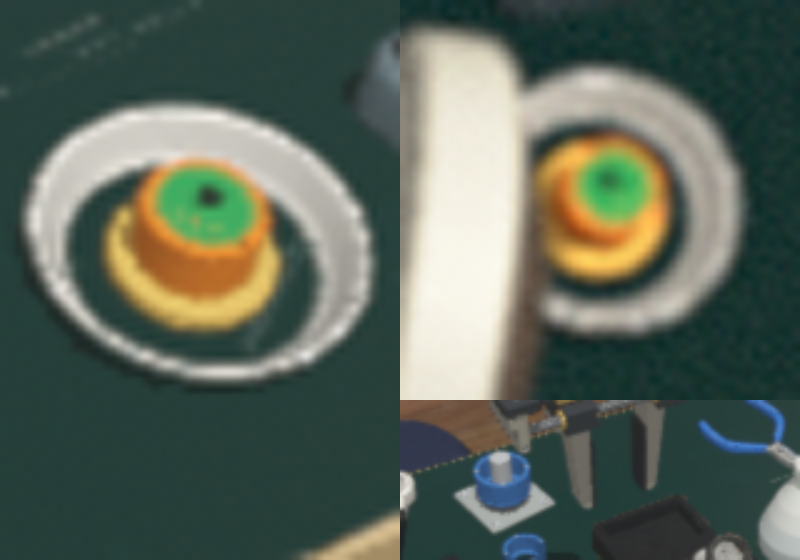

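The module stands flat in the dish centre (scene: module (0.6627,-0.1983), dish (0.6631,-0.1988)). The ring is still seated on the stand and the arm is clear.

```bash
python3 -c "
from workcell import bot
bot.job_done();print(bot.current_clock())"
```

```text
the job is handed in; nothing more can be done
the job is handed in; nothing more can be done
```

The job is done and handed in at about 34 s of the 48 s allowed. The ring is seated on the stand and the module stands flat in the middle of the empty dish.

**What I did**
- **Ring:** I gripped the largest ring and corrected its alignment over the post from the images. I lowered it until the force rose by 5.5 N at the expected shoulder height.
- **Module:** I picked it off the post with a 12 N grip. I lowered it into the dish in small steps until contact, 4.2 N at the expected floor height, then let go.

**Last checks**
- **Centring:** the scene camera puts the module within about 1 mm of the dish centre, and the dish has not moved. The last picture shows the module upright and the ring still seated, with the arm clear of both.
- **Top camera:** its final dish fit was invalid because the arm covered part of the rim. Its module position agreed with the scene camera.
- **Disagreement:** the camera and robot positions differed by about 3–5 mm in the hand. I set the final positions from what the images showed rather than from the raw coordinates.
- **Parts dish:** I did not measure it again. Nothing was lowered near it, and I felt no unexpected contact.

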